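Put the cutter rack in order

TASK

Get all three cutter cassettes fully home in the rack, one to a bay: slide the one lying out on the bench into whichever bay is empty, and press in whichever of the other two has been left standing out, each pushed through its spring catch right up against the stops. Slide them along the bench without lifting or tipping, press firmly but do not ram them, keep the fingers off the brittle cutters, and leave the caliper, tape roll and red bin where they are.

Things in the scene. Friction and masses are not known exactly. Their poses are not given: they have to be found in the camera images.
- cassette_1: tool cassette, one of three alike: black block with orange top, 86 mm deep (x), 90 wide (y), 36 high, 0.6 kg, rear (+x) corners rounded 8 mm. From the rear face's middle a steel tongue reaches to 65 mm behind the centre (stem 5 mm, round head 12 mm, 8 to 26 mm high). Origin: centre of underside; the flat front looks to -x. May lie on the bench, stand out of the rack or be home.
- cassette_2: tool cassette, one of three alike: black block with orange top, 86 mm deep (x), 90 wide (y), 36 high, 0.6 kg, rear (+x) corners rounded 8 mm. From the rear face's middle a steel tongue reaches to 65 mm behind the centre (stem 5 mm, round head 12 mm, 8 to 26 mm high). Origin: centre of underside; the flat front looks to -x. May lie on the bench, stand out of the rack or be home.
- cassette_3: tool cassette, one of three alike: black block with orange top, 86 mm deep (x), 90 wide (y), 36 high, 0.6 kg, rear (+x) corners rounded 8 mm. From the rear face's middle a steel tongue reaches to 65 mm behind the centre (stem 5 mm, round head 12 mm, 8 to 26 mm high). Origin: centre of underside; the flat front looks to -x. May lie on the bench, stand out of the rack or be home.
- cutters_1: the steel cutters fixed upright in the sleeves of cassette_1 (same origin and axes as that cassette): 10 to 14 mm thick, tops 62 to 70 mm above the bench, standing in two rows 31 and 60 mm behind the front face. Brittle ground edges.
- cutters_2: the steel cutters fixed upright in the sleeves of cassette_2 (same origin and axes as that cassette): 10 to 14 mm thick, tops 62 to 70 mm above the bench, standing in two rows 31 and 60 mm behind the front face. Brittle ground edges.
- cutters_3: the steel cutters fixed upright in the sleeves of cassette_3 (same origin and axes as that cassette): 10 to 14 mm thick, tops 62 to 70 mm above the bench, standing in two rows 31 and 60 mm behind the front face. Brittle ground edges.
- bay0 (a point): on the bench: where a cassette's origin lies when fully home in the rack's right-hand (-y) bay (empty or taken); x points into the bay, parallel to the cassette's x. Bay 95 mm wide between 34 mm high walls, open above, floor is the bench. A home cassette's front stands 21 mm out of the walls. Over the last 15 mm the tongue is forced through the catch, then the rear face meets solid stops.
- bay1 (a point): on the bench: where a cassette's origin lies when fully home in the rack's middle bay (empty or taken); x points into the bay, parallel to the cassette's x. Bay 95 mm wide between 34 mm high walls, open above, floor is the bench. A home cassette's front stands 21 mm out of the walls. Over the last 15 mm the tongue is forced through the catch, then the rear face meets solid stops.
- bay2 (a point): on the bench: where a cassette's origin lies when fully home in the rack's left-hand (+y) bay (empty or taken); x points into the bay, parallel to the cassette's x. Bay 95 mm wide between 34 mm high walls, open above, floor is the bench. A home cassette's front stands 21 mm out of the walls. Over the last 15 mm the tongue is forced through the catch, then the rear face meets solid stops.
- rack: grey rack of three bays at 105 mm pitch, fixed, 325 mm wide (y), 40 high, from 65 mm before (-x) to 38 mm behind its origin. Origin: on the bench, mid of the line of the stops' faces; x points into the bays. At the back of each bay two sprung steel rollers form a catch for the tongue: it takes some 6 to 12 N more than sliding.
- caliper: steel caliper lying flat on the right, 160 mm long (x) and up to 60 mm wide, 12 mm high; origin: under the middle. Leave alone.
- tape_roll: roll of tape lying flat, 90 mm across, 25 mm high; origin: under its centre. Leave alone.
- red_bin: open red plastic bin, 160 (x) by 100 (y) by 70 mm high; origin: centre of its underside. Leave alone.
There are look-alikes about, which are no part of the job. What is shaped like the cassette_3 but blue or turquoise is not meant.

How it is judged:
By the outcome, as a careful person would: the job done as asked, in the order asked, and still so for the second after the job is handed in, with the robot touching nothing.
It also fails if it takes over 64 s, if anything falls off the work surface, if the arm or the gripper's body presses on something with over 40 N, if the wrist force passes 120 N, or if a joint passes its speed limit or range.

ROBOT

A 6-joint arm with a two-finger parallel gripper is mounted at the origin on the work surface. World frame = base frame: x ahead of the robot, y to its left, z up, the work surface at z = 0. Lengths are in m, angles in rad, forces in N, time in s.
With the tool pointing down it reaches from about 0.35 to 0.975 m from the base axis. Payload 4.9 kg.
Tool frame: the origin (TCP) lies midway between the tips of the shut fingers; the grasp point (between the pads) lies manip.grip_depth behind it (manip.grip_depth is the distance from the TCP to the grasp point, in m); z points along the fingers, x is the direction in which the jaws open and shut, and the axes are right-handed (so a half turn about z gives the same grasp; the last joint's range is limited). The gripper opens to 85 mm and grips with 20 to 120 N. Pads are 22 mm wide; open, the fingers measure 114 mm over their backs; the gripper's body (76 mm by 85 mm) begins 54 mm behind the grasp point. The pads swing forward as they close: fully open they stand 13 mm farther back than shut.
Start: joints at [-1.334, 0.053, 1.613, -0, 1.476, -0.119], TCP at [0.218, -0.586, 0.231] pointing down, gripper open.
Joint ranges: [-3.01, 3.01], [-1.01, 2.22], [0.06, 2.58], [-1.02, 4.17], [0.09, 2.62], [-3.14, 3.14]. Speed limits (rad/s): [2.57, 2.57, 3.14, 3.14, 3.14, 3.14].

INTERFACE

Orientations are given as a unit quaternion [w, x, y, z].
In Python, from plant import state, grab_frame, ticket, manip gives the robot as it stands.
- The arm moves only by the tool carry_out, never from a script. Its argument "moves" is a list that holds one entry, the list of rows, each a list of 7 numbers: the turn, a rotation vector about the tool's x, y, z each as a share of 5 degrees, from -1 to 1, then the shift along the tool's x, y, z each as a share of 0.04 m, from -1 to 1, then the gripper command: -1 is shut, 1 is fully open, values between are in proportion. A call has 1 to 8 rows; each row shifts and turns the commanded pose from where the row before left it, along the tool's axes as they then stand; what a row does not reach is not made up. A row lasts 1/12 s, in which the tool goes at most 41.7 mm and 7.16 degrees, less where a joint would pass 70% of its speed; a pose out of reach is approached as far as the arm can. A call with a number of a shift or a turn outside -1 to 1 is refused whole. A call with a gripper value outside its range is refused whole. The fingers move at their own pace and stop on an object; the grip force is fixed at half the most. Time passes only in rows, so rows that do not move let the fingers close. It gives the time, the measured TCP pose, the force and the opening at its end, in the units of the state.
- state(): the state, without advancing time (a new reading comes with each control period).
- grab_frame(name): name is "scene" or "side" or "wrist"; returns a dict with "frame" (400x640x3 uint8, red, green, blue), "z_map" (400x640 float32, m along the optical axis (not along the pixel's ray), 0 where there is no reading), "K" (3x3 intrinsics, pixels), "world_from_camera" (4x4, takes a point from camera to world coordinates); the wrist camera has in their place "hand_eye" (4x4, takes a point from camera to tool coordinates, whose origin is the TCP and whose axes are the tool frame's). Camera axes: x right, y down, z forward; pixel columns grow to the right and rows downward; lengths in m; the calibration is good to about 2 mm. The wrist camera is an equidistant fisheye: a pixel r from the principal point sees the ray r / f radians off the axis. A picture is of the moment at which its call begins: read the wrist's pose just before it.
- ticket.job_done(): hands the job in, once; it reports no verdict.
The state is a dict: "time": time; "joint_pos": joint angles; "joint_vel": joint speeds; "joint_efforts": joint torques, N m; "tool_pos": TCP position; "tool_rot": TCP orientation; "contact_force": force on the tool from outside, world axes, zero at the start; "ft_torque": the same for the moment, N m; "gripper_width": opening from 0.0 (shut) to 1.0 (fully open).
Only numpy, scipy, OpenCV 4.12 (cv2) and the standard library are available. Lean on these libraries where they do the work, as an engineer would, in place of code of your own. Each camera call takes 0.05 s, during which the arm holds its last target.

## Working session

There is one attempt and no reset: what is moved stays moved. The work goes in short steps, Python scripts to look and compute and a tool call to move; the robot and the scene stay as the last step left them, time stands still between calls to the robot, and variables do not carry over. Pictures are saved under pics/ and viewed, and the job is handed in when it is done.

Besides the shell and the picture viewer there is one more tool, called after "Emit:" as name([rows], argument=value, ...), one row to a line, values as JSON. carry_out: Moves the arm, as the interface text tells. Shift numbers are shares of 0.04 m and turn numbers shares of 5 degrees, none past 1 either way. Its arguments: {"type":"object","properties":{"moves":{"type":"array"}},"required":["moves"]}

```bash
mkdir -p pics; ls
python3 - <<'E'
from plant import state, grab_frame, manip
import cv2, numpy as np
s=state(); print(s); print(manip, getattr(manip,'grip_depth',None))
for n in ["scene","side"]:
    f=grab_frame(n); cv2.imwrite(f"pics/{n}0.png",f["frame"][:,:,::-1]); np.savez(f"pics/{n}0.npz",**f); print(f["K"],f["world_from_camera"])
E
```

```text
pics
{'time': 0.0, 'joint_pos': array([-1.33399449e+00,  5.33445905e-02,  1.61429300e+00,  2.10961521e-05,
        1.47600613e+00, -1.18987155e-01]), 'joint_vel': array([-0.00186954, -0.00013376,  0.00136517,  0.00117629,  0.00161152,
       -0.00048886]), 'joint_efforts': array([ 7.16131854e-04, -3.93684232e+01, -3.70174313e+01,  3.51254403e-05,
        7.16331677e-03,  4.32437488e-06]), 'tool_pos': array([ 0.21757242, -0.58524203,  0.23007123]), 'tool_rot': array([-6.89058379e-04,  8.21074522e-01, -5.70820092e-01, -7.59620432e-04]), 'contact_force': array([-0.34827663, -0.1223364 ,  0.51888254]), 'ft_torque': array([-0.04529104,  0.00355313,  0.02433353]), 'gripper_width': 0.9984907672846144}
<Robot object at 0x7fabd8003a10> 0.0187
[[432.48139202   0.         322.45061221]
 [  0.         432.48139202 202.77868061]
 [  0.           0.           1.        ]] [[-0.21730772  0.63374164 -0.74239402  1.47632708]
 [ 0.97583649  0.15882685 -0.15005726  0.16680878]
 [ 0.02281457 -0.75706378 -0.65294252  0.81948884]
 [ 0.          0.          0.          1.        ]]
[[506.03935771   0.         328.49546792]
 [  0.         506.03935771 199.37203978]
 [  0.           0.           1.        ]] [[-0.83675324 -0.37954506  0.39470186 -0.00336379]
 [-0.54725909  0.55496024 -0.62651945  0.96211934]
 [ 0.01874852 -0.74024636 -0.67207427  1.09850586]
 [ 0.          0.          0.          1.        ]]
```

View pics/scene0.png

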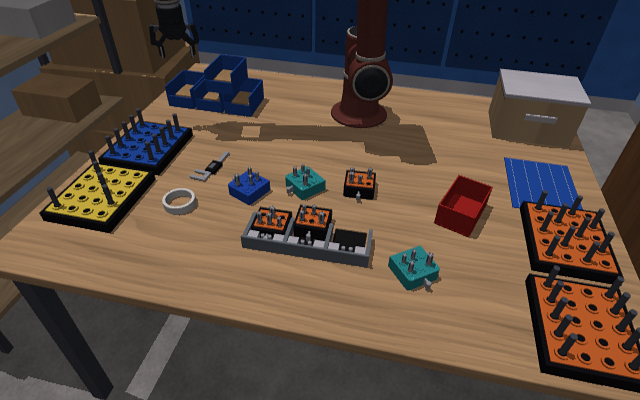

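View pics/side0.png

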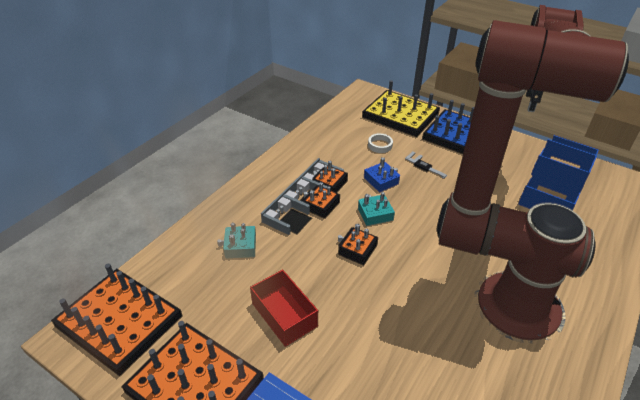

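```bash
cat > h.py <<'E'
import numpy as np, cv2
def cloud(f):
    z=f["z_map"]; K=f["K"]; v,u=np.mgrid[:z.shape[0],:z.shape[1]]
    P=np.stack([(u-K[0,2])/K[0,0]*z,(v-K[1,2])/K[1,1]*z,z,np.ones_like(z)],-1)
    W=P@f["world_from_camera"].T
    return W[...,:3]
def rect(f,x0,x1,y0,y1,zp,s=1000):
    # plane-rectified view: up = +x, left=+y
    h=int((x1-x0)*s); w=int((y1-y0)*s)
    T=np.linalg.inv(f["world_from_camera"])
    r,c=np.mgrid[:h,:w]
    X=np.stack([x1-r/s,y1-c/s,np.full(r.shape,zp),np.ones(r.shape)],-1)@T.T
    p=X[...,:3]@f["K"].T
    m=(p[...,:2]/p[...,2:]).astype(np.float32)
    return cv2.remap(f["frame"],m[...,0],m[...,1],cv2.INTER_CUBIC)
E
python3 - <<'E'
from h import *
for n in ["scene","side"]:
    f=dict(np.load(f"pics/{n}0.npz")); W=cloud(f); ok=f["z_map"]>0
    if n=="scene":
        for nm,(u,v) in dict(loose=(360,175),b0=(270,220),b1=(315,217),empty=(350,240),teal=(305,180),blue=(250,187),tape=(165,200),cal=(210,167),bin=(463,220),teal2=(415,268)).items(): print(nm,W[v,u])
    im=rect(f,0.42,0.95,-0.35,0.25,0.036,1200)
    for k in range(6):
        y=0.2-0.1*k; c=int((0.25-y)*1200); cv2.line(im,(c,0),(c,8),(255,0,0),1); cv2.putText(im,f"{y:.1f}",(c,20),0,.4,(255,0,0))
        x=0.9-0.1*k; r=int((0.95-x)*1200); cv2.line(im,(0,r),(8,r),(255,0,0),1); cv2.putText(im,f"{x:.1f}",(10,r),0,.4,(255,0,0))
    im=im[:600]
    cv2.imwrite(f"pics/{n}_rect.png",im[:,:,::-1])
    a=(230,130,400,280) if n=="scene" else (240,130,420,280)
    c=f["frame"][a[1]:a[3],a[0]:a[2]]; cv2.imwrite(f"pics/{n}_crop.png",cv2.resize(c,None,fx=4,fy=4,interpolation=cv2.INTER_CUBIC)[:,:,::-1])
E
```

```text
loose [0.47182692 0.07219943 0.06503728]
b0 [ 0.70660832 -0.12521096  0.05528365]
b1 [ 0.64744592 -0.01984928  0.03631302]
empty [ 0.67280106  0.08181043 -0.00115857]
teal [ 0.52401479 -0.07877654  0.05716099]
blue [ 0.57188278 -0.22930833  0.03905198]
tape [ 0.66626905 -0.44781139  0.0227438 ]
cal [ 0.47802068 -0.3969312   0.01328854]
bin [0.57935305 0.36424157 0.05015951]
teal2 [0.76431693 0.2517585  0.03671483]
```

View pics/scene_rect.png

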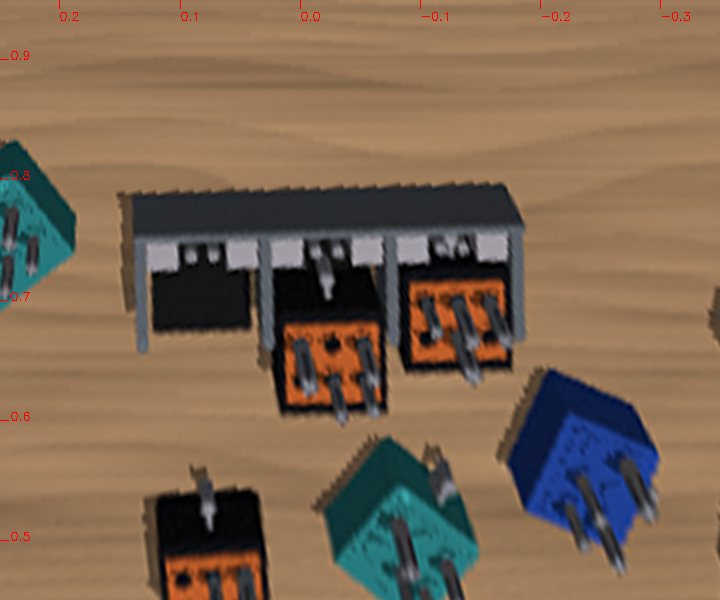

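View pics/side_rect.png

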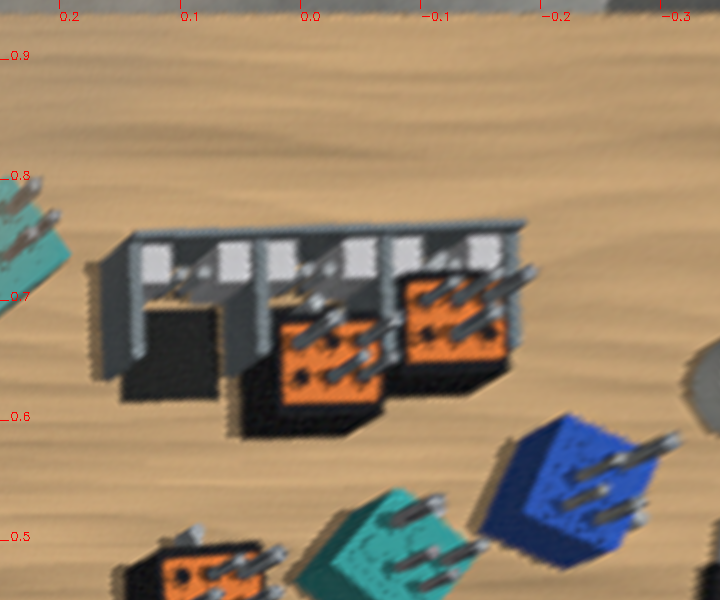

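View pics/scene_crop.png

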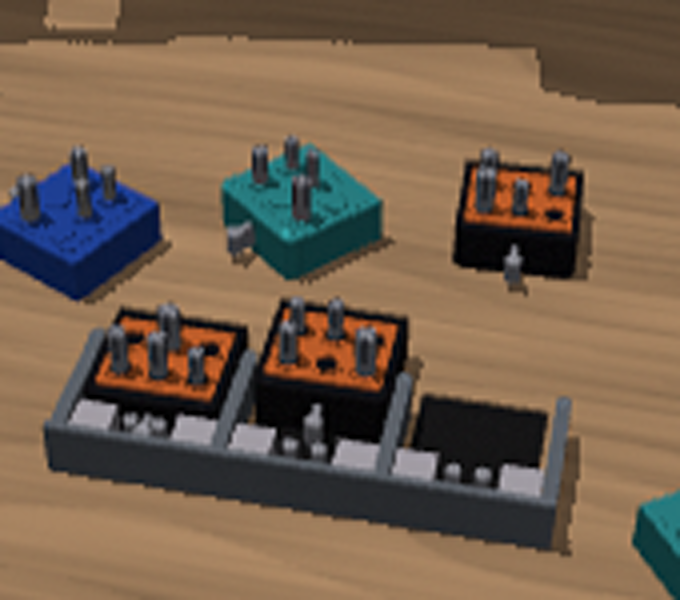

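View pics/side_crop.png

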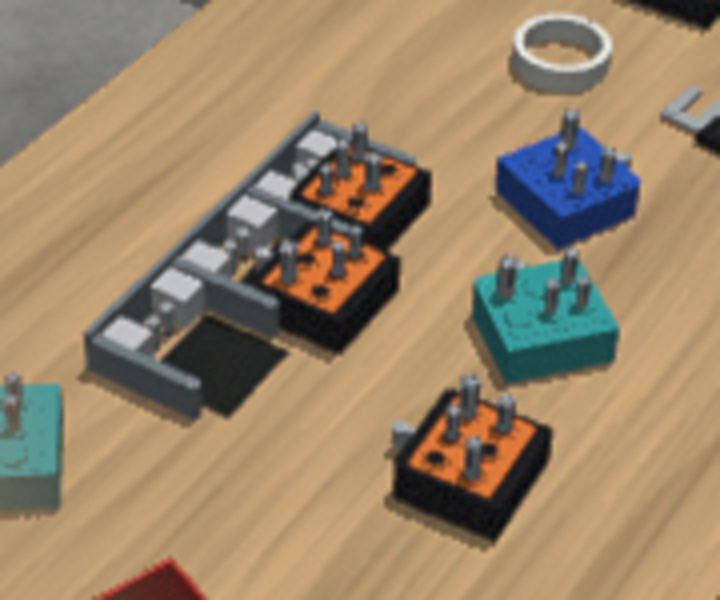

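Run:
```python
from h import *
for n in ["scene","side"]:
    f=dict(np.load(f"pics/{n}0.npz")); W=cloud(f); fr=f["frame"].astype(int)
    ok=f["z_map"]>0
    hsv=cv2.cvtColor(f["frame"],cv2.COLOR_RGB2HSV)
    org=ok&(hsv[...,0]<14)&(hsv[...,1]>150)&(hsv[...,2]>110)&(abs(W[...,2]-.037)<.006)
    for nm,(cx,cy) in dict(loose=(.46,.075),b1=(.65,-.02),b0=(.68,-.125)).items():
        reg=(abs(W[...,0]-cx)<.06)&(abs(W[...,1]-cy)<.054)&ok
        P=W[org&reg][:,:2].astype(np.float32)
        r=cv2.minAreaRect(P*1000); h=np.median(W[org&reg][:,2])
        top=reg&(abs(W[...,2]-.036)<.004)
        Q=W[top][:,:2]
        print(n,nm,"orange rect",np.round(r[0],1),np.round(r[1],1),round(r[2],2),"z",round(float(h),4),"top x",np.round(np.percentile(Q[:,0],[.5,99.5]),4),"y",np.round(np.percentile(Q[:,1],[.5,99.5]),4),len(P))
        R=cv2.minAreaRect((Q*1000).astype(np.float32)); print("   toprect",np.round(R[0],1),np.round(R[1],1),round(R[2],2))
    # rack: back wall top z~.04, gray
    reg=ok&(W[...,0]>.6)&(W[...,0]<.85)&(W[...,1]>-.21)&(W[...,1]<.16)
    back=reg&(abs(W[...,2]-.040)<.003)&(W[...,0]>.725)
    Q=W[back][:,:2]; R=cv2.minAreaRect((Q*1000).astype(np.float32)); print(n,"back",np.round(R[0],1),np.round(R[1],1),round(R[2],2))
    # outer left wall
    for lo,hi in [(.125,.15),(-.195,-.172)]:
        w=reg&(abs(W[...,2]-.034)<.003)&(W[...,1]>lo)&(W[...,1]<hi)
        Q=W[w][:,:2]
        if len(Q): print(n,"wall",np.percentile(Q,[1,50,99],axis=0).round(4).tolist(),len(Q))
```

```text
scene loose orange rect [456.2  71.2] [71.8 76.9] 4.26 z 0.0379 top x [0.4101 0.5017] y [0.025 0.117] 202
   toprect [455.1  71. ] [93.  89.5] 4.26
scene b1 orange rect [649.3 -26.4] [68.  77.9] 2.91 z 0.0376 top x [0.6033 0.7048] y [-0.073   0.0318] 267
   toprect [654.2 -20.1] [106.3 105.5] 89.52
scene b0 orange rect [ 684.4 -131. ] [67.3 79.3] 1.6 z 0.0377 top x [0.6408 0.7385] y [-0.1788 -0.0723] 251
   toprect [ 683.2 -125.5] [113. 107.] 0.41
scene back [744.6 -23. ] [ 41.6 323.3] 0.72
scene wall [[0.6538, 0.1257], [0.708, 0.1324], [0.7578, 0.1383]] 109
scene wall [[0.6482, -0.1873], [0.7157, -0.1808], [0.7666, -0.1723]] 121
side loose orange rect [454.8  71.7] [68.1 87.3] 4.2 z 0.0371 top x [0.409  0.4974] y [0.0281 0.1216] 302
   toprect [453.3  74.4] [88.4 94.3] 3.03
side b1 orange rect [648.  -24.3] [69.6 83.2] 2.19 z 0.0373 top x [0.6025 0.7088] y [-0.0729  0.0333] 231
   toprect [655.  -19.9] [108.4 107.2] 0.36
side b0 orange rect [ 682.5 -128.3] [67.8 82.3] 4.9 z 0.037 top x [0.6375 0.7375] y [-0.178  -0.0721] 180
   toprect [ 687.5 -125.6] [101.3 108.1] 0.73
side back [745.  -19.9] [ 34.1 323.4] 1.42
side wall [[0.6555, 0.1273], [0.7116, 0.1358], [0.7553, 0.144]] 90
side wall [[0.6435, -0.1862], [0.6981, -0.1786], [0.7616, -0.1722]] 49
```

Emit:
carry_out([
  [[0,0,1,-0.7,-0.7,0,0],[0,0,1,-0.7,-0.7,0,0],[0,0,1,-0.7,-0.7,0,0],[0,0,0.8,-0.7,-0.7,0,0],[0,0,0,-0.75,-0.65,0,0],[0,0,0,-0.75,-0.65,0,0],[0,0,0,-0.75,-0.65,0,0],[0,0,0,-0.75,-0.65,0,0]],
])

```text
time: 0.77
tool_pos: [0.4032, -0.3279, 0.2309]
tool_rot: [-0.0, 0.715, -0.699, -0.0]
contact_force: [1.1, -0.4, 0.6]
gripper_width: 0.5
```

Emit:
carry_out([
  [[0,0,0,-1,-0.2,0,0],[0,0,0,-1,-0.2,0,0],[0,0,0,-1,-0.2,0,0],[0,0,0,-1,-0.2,0,0],[0,0,0,-1,-0.1,0,0],[0,0,0,-1,-0.1,0,0],[0,0,0,-1,0,0,0],[0,0,0,-1,0,0,0]],
])

```text
time: 1.43
tool_pos: [0.4342, -0.007, 0.2309]
tool_rot: [0.0, 0.716, -0.699, -0.0]
contact_force: [0.1, -0.5, 0.4]
gripper_width: 0.502
```

```bash
cat >> h.py <<'E'
def wframe(name):
    from plant import state, grab_frame
    from scipy.spatial.transform import Rotation as R
    s=state(); f=grab_frame("wrist"); q=s["tool_rot"]
    T=np.eye(4); T[:3,:3]=R.from_quat([q[1],q[2],q[3],q[0]]).as_matrix(); T[:3,3]=s["tool_pos"]
    f["world_from_camera"]=T@f["hand_eye"]
    cv2.imwrite(f"pics/{name}.png",f["frame"][:,:,::-1]); np.savez(f"pics/{name}.npz",**f)
    return f
def frect(f,x0,x1,y0,y1,zp,s=1000):
    h=int((x1-x0)*s); w=int((y1-y0)*s)
    T=np.linalg.inv(f["world_from_camera"]); K=f["K"]
    r,c=np.mgrid[:h,:w]
    X=np.stack([x1-r/s,y1-c/s,np.full(r.shape,zp),np.ones(r.shape)],-1)@T.T
    rho=np.hypot(X[...,0],X[...,1]); th=np.arctan2(rho,X[...,2])
    mx=K[0,2]+K[0,0]*th*X[...,0]/rho; my=K[1,2]+K[1,1]*th*X[...,1]/rho
    return cv2.remap(f["frame"],mx.astype(np.float32),my.astype(np.float32),cv2.INTER_CUBIC)
def grid(im,x0,x1,y0,y1,s,step=.02):
    for x in np.arange(np.ceil(x0/step)*step,x1,step):
        r=int((x1-x)*s); cv2.line(im,(0,r),(6,r),(255,0,0),1); cv2.putText(im,f"{x:.2f}",(8,r+4),0,.33,(255,255,0))
    for y in np.arange(np.ceil(y0/step)*step,y1,step):
        c=int((y1-y)*s); cv2.line(im,(c,0),(c,6),(255,0,0),1); cv2.putText(im,f"{y:.2f}",(c-10,16),0,.33,(255,255,0))
    return im
E
python3 - <<'E'
from h import *
f=wframe("w1"); print(f["K"],f["world_from_camera"].round(3))
E
```

```text
[[309.70691629   0.         315.97175756]
 [  0.         309.70691629 200.56336434]
 [  0.           0.           1.        ]] [[ 0.023 -0.962 -0.27   0.504]
 [-1.    -0.023 -0.005 -0.005]
 [-0.001  0.27  -0.963  0.373]
 [ 0.     0.     0.     1.   ]]
```

View pics/w1.png

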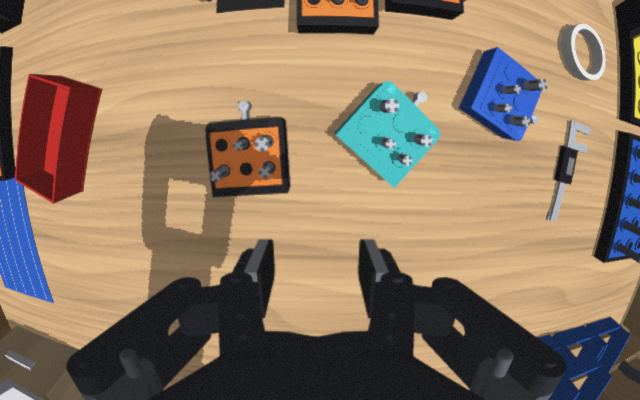

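Run:
```python
from h import *
f=dict(np.load("pics/w1.npz"))
a=(.38,.54,-.12,.14); im=grid(frect(f,*a,.036,3000),*a,3000); cv2.imwrite("pics/w1r.png",im[:,:,::-1])
```

```text
(no output)
```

View pics/w1r.png

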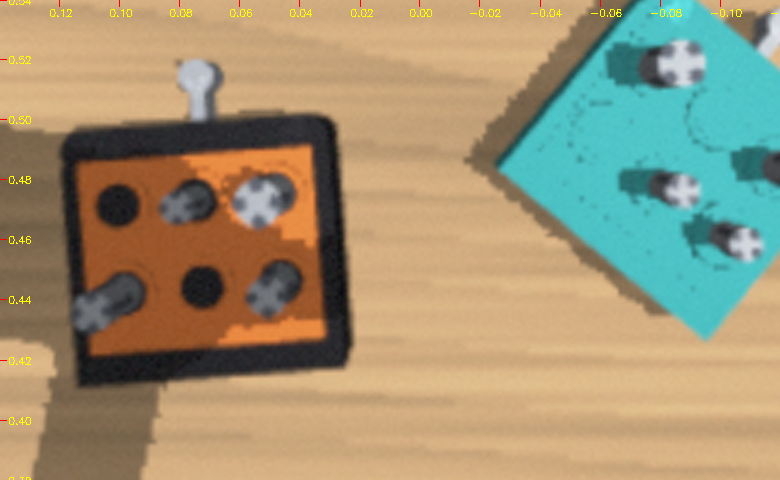

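Emit:
carry_out([
  [[0,0,0,0,-1,0,0],[0,0,0,0,-1,0,0],[0,0,0,0,-1,0,0],[0,0,0,0,-0.8,0,0],[0,0,0,0,0,0,0]],
])

```text
time: 1.9
tool_pos: [0.5903, -0.0054, 0.2288]
tool_rot: [0.0, 0.716, -0.698, -0.001]
contact_force: [-1.2, 0.7, -1.1]
gripper_width: 0.495
```

Run:
```python
from h import *
f=wframe("w2")
a=(.58,.78,-.20,.16)
for z,n in [(.036,"a"),(0.034,"b")]:
    im=grid(frect(f,*a,z,2200),*a,2200); cv2.imwrite(f"pics/w2{n}.png",im[:,:,::-1])
```

```text
(no output)
```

View pics/w2a.png

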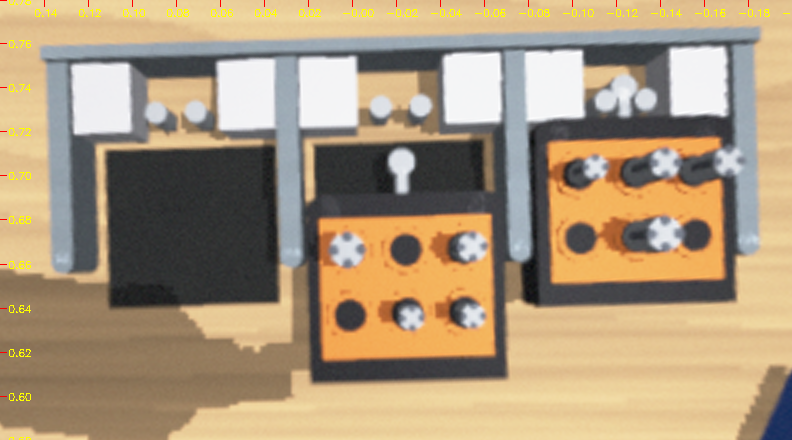

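View pics/w2.png

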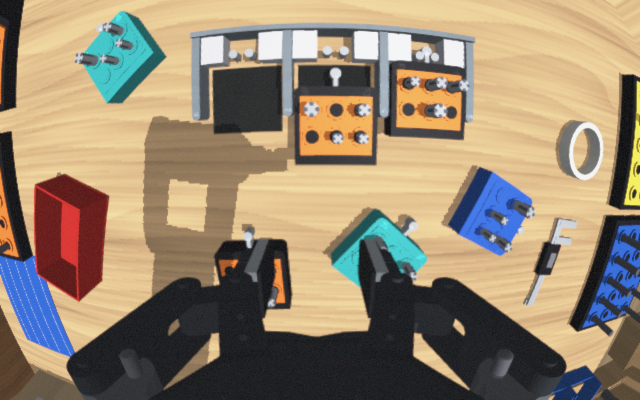

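Emit:
carry_out([
  [[0,0,0,-0.34,0.89,0,0],[0,0,0,-0.34,0.89,0,0],[0,0,0,-0.34,0.89,0,0],[0,0,0,-0.34,0.89,0,0],[0,0,0,-0.34,0.89,0,0],[0,0,0,-0.34,0.89,0,0],[0,0,0,0,0,1,0],[0,0,0,0,0,1,0]],
])

```text
time: 2.62
tool_pos: [0.3723, 0.0715, 0.1549]
tool_rot: [-0.005, 0.716, -0.698, 0.005]
contact_force: [1.7, -0.3, -1.8]
gripper_width: 0.501
```

Emit:
carry_out([
  [[0,0,0,0,0,1,0],[0,0,0,0,0,0.8,0],[0,0,0,0,0,0.5,0],[0,0,0,0,0,0,0]],
])

```text
time: 2.95
tool_pos: [0.3661, 0.0709, 0.0539]
tool_rot: [0.004, 0.716, -0.699, -0.004]
contact_force: [-1.6, 0.6, -0.4]
gripper_width: 0.503
```

Run:
```python
from h import *
f=wframe("w3")
from plant import grab_frame
g=grab_frame("side"); c=g["frame"][150:300,280:460]; cv2.imwrite("pics/s3.png",cv2.resize(c,None,fx=4,fy=4)[:,:,::-1])
```

```text
(no output)
```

View pics/w3.png

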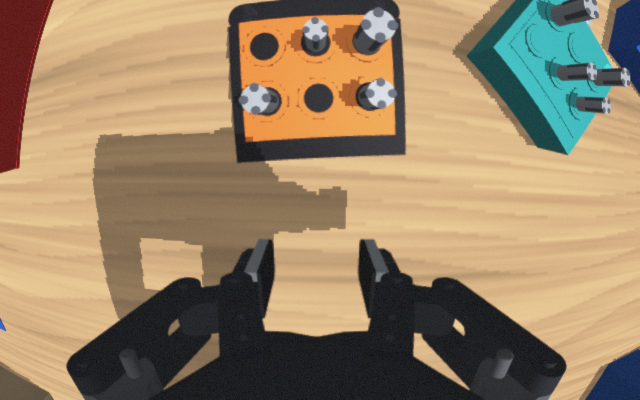

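View pics/s3.png

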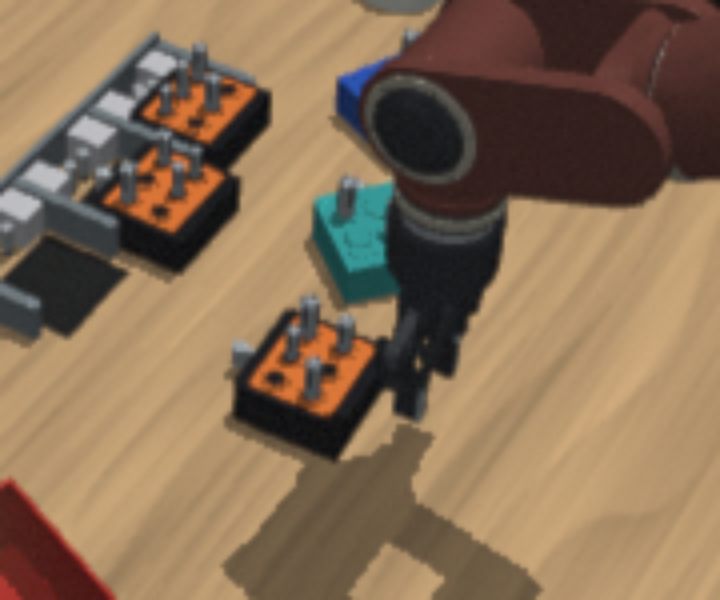

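Emit:
carry_out([
  [[0,0,0,0,0,0.5,0],[0,0,0,0,0,0.4,0],[0,0,0,0,0,0.1,0],[0,0,0,0,0,0,0],[0,0,0,0,-0.2,0,0],[0,0,0,0,-0.2,0,0],[0,0,0,0,0,0,0]],
])

```text
time: 3.63
tool_pos: [0.3903, 0.0714, 0.0221]
tool_rot: [-0.002, 0.716, -0.699, 0.002]
contact_force: [0.0, 0.5, 0.6]
gripper_width: 0.498
```

Run:
```python
from h import *
from plant import state
s=state();print(s["tool_pos"],s["contact_force"])
f=wframe("w4")
```

```text
[0.39025491 0.07143898 0.02208962] [0.00849339 0.4835727  0.59494866]
```

View pics/w4.png

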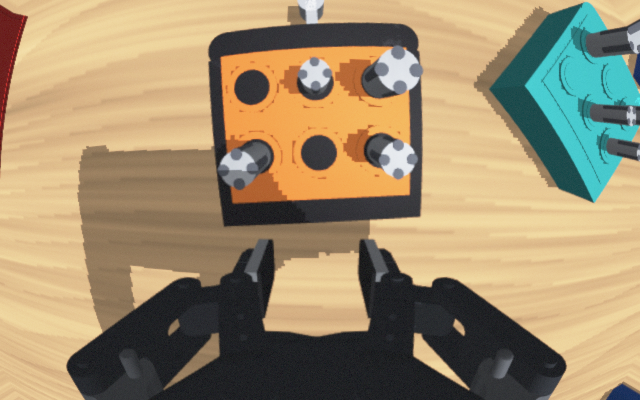

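Emit:
carry_out([
  [[0,0,0,0,0,0.25,0],[0,0,0,0,-0.1,0,0],[0,0,0,0,-0.12,0,0],[0,0,0,0,-0.12,0,0],[0,0,0,0,-0.12,0,0],[0,0,0,0,-0.12,0,0],[0,0,0,0,-0.12,0,0],[0,0,0,0,-0.12,0,0]],
])

```text
time: 4.35
tool_pos: [0.4199, 0.0723, 0.0089]
tool_rot: [0.001, 0.716, -0.699, -0.001]
contact_force: [-3.4, -0.4, 1.7]
gripper_width: 0.505
```

```bash
cat >> h.py <<'E'
def look(n,a,z=.036,s=3000):
    from plant import state
    st=state(); print(st["time"],st["tool_pos"].round(4),st["contact_force"].round(1),st["ft_torque"].round(2))
    f=wframe(n); im=grid(frect(f,*a,z,s),*a,s); cv2.imwrite(f"pics/{n}r.png",im[:,:,::-1])
E
python3 - <<'E'
from h import *
look("w5",(.4,.56,-.02,.16))
E
```

```text
4.35 [0.4199 0.0723 0.0089] [-3.4 -0.4  1.7] [-0.01  0.59 -0.02]
```

View pics/w5r.png

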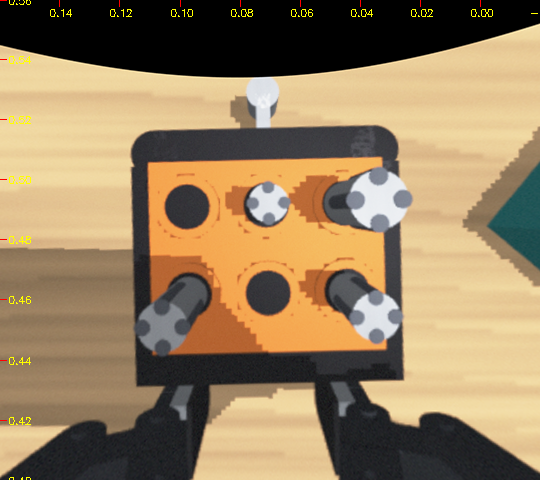

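Emit:
carry_out([
  [[0,0,0,-0.008,-0.14,0,0],[0,0,0,-0.008,-0.16,0,0],[0,0,0,-0.008,-0.16,0,0],[0,0,0,-0.008,-0.16,0,0],[0,0,0,-0.008,-0.16,0,0],[0,0,0,-0.008,-0.16,0,0],[0,0,0,-0.008,-0.16,0,0],[0,0,0,-0.008,-0.16,0,0]],
])

```text
time: 5.07
tool_pos: [0.471, 0.0761, 0.0092]
tool_rot: [0.0, 0.716, -0.699, -0.0]
contact_force: [-1.8, -0.5, -1.4]
gripper_width: 0.498
```

Emit:
carry_out([
  [[0,0,0,-0.008,-0.16,0,0],[0,0,0,-0.008,-0.16,0,0],[0,0,0,-0.008,-0.16,0,0],[0,0,0,-0.008,-0.16,0,0],[0,0,0,-0.008,-0.16,0,0],[0,0,0,-0.008,-0.14,0,0],[0,0,0,-0.008,-0.1,0,0],[0,0,0,0,0,0,0]],
])

```text
time: 5.73
tool_pos: [0.5135, 0.0794, 0.0098]
tool_rot: [-0.001, 0.716, -0.699, 0.001]
contact_force: [-0.3, 0.6, 0.5]
gripper_width: 0.502
```

Run:
```python
from h import *
look("w6",(.49,.69,-.02,.18),.035)
```

```text
5.7333 [0.5135 0.0794 0.0098] [-0.3  0.6  0.5] [ 0.    0.02 -0.  ]
```

View pics/w6r.png

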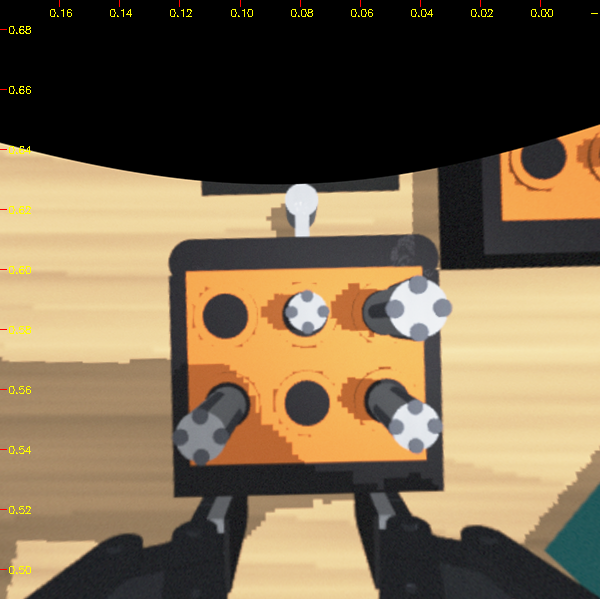

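View pics/w6.png

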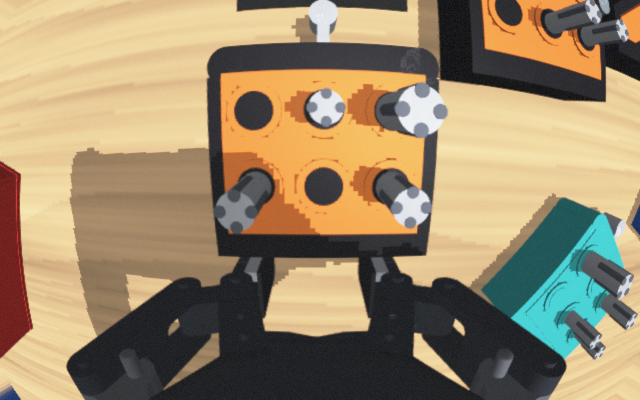

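Emit:
carry_out([
  [[0,0,0,0,-0.12,0,0],[0,0,0,0,-0.14,0,0],[0,0,0,0,-0.14,0,0],[0,0,0,0,-0.14,0,0],[0,0,0,0,-0.14,0,0],[0,0,0,0,-0.12,0,0],[0,0,0,0,-0.1,0,0],[0,0,0,0,-0.1,0,0]],
])

```text
time: 6.45
tool_pos: [0.5518, 0.0803, 0.0095]
tool_rot: [0.0, 0.716, -0.698, -0.0]
contact_force: [-6.1, 0.1, 3.7]
gripper_width: 0.499
```

Emit:
carry_out([
  [[0,0,0,0,-0.1,0,0],[0,0,0,0,-0.1,0,0],[0,0,0,0,-0.1,0,0],[0,0,0,0,-0.1,0,0],[0,0,0,0,-0.1,0,0],[0,0,0,0,-0.1,0,0]],
])

```text
time: 6.95
tool_pos: [0.5758, 0.0809, 0.0096]
tool_rot: [0.0, 0.716, -0.698, -0.0]
contact_force: [-5.6, -0.3, 4.2]
gripper_width: 0.497
```

Run:
```python
from h import *
look("w7",(.56,.74,-.02,.18),.035)
```

```text
6.95 [0.5758 0.0809 0.0096] [-5.6 -0.3  4.2] [-0.03  0.83 -0.04]
```

View pics/w7r.png

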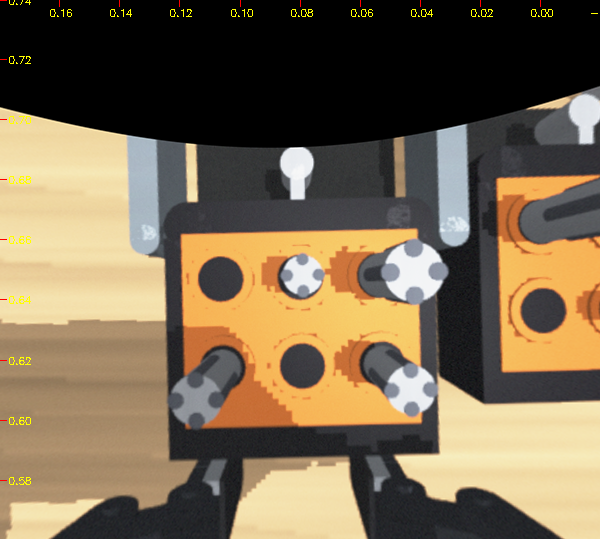

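Emit:
carry_out([
  [[0,0,0,0,-0.1,0,0],[0,0,0,0,-0.1,0,0],[0,0,0,0,-0.1,0,0],[0,0,0,0,-0.1,0,0],[0,0,0,0,-0.1,0,0],[0,0,0,0,-0.1,0,0],[0,0,0,0,-0.1,0,0],[0,0,0,0,-0.06,0,0]],
])

```text
time: 7.67
tool_pos: [0.6069, 0.0816, 0.0093]
tool_rot: [-0.0, 0.716, -0.699, 0.0]
contact_force: [-5.6, -0.2, 3.2]
gripper_width: 0.503
```

Emit:
carry_out([
  [[0,0,0,0,-0.05,0,0],[0,0,0,0,-0.05,0,0],[0,0,0,0,-0.05,0,0],[0,0,0,0,-0.05,0,0]],
])

```text
time: 8.0
tool_pos: [0.6124, 0.0819, 0.0093]
tool_rot: [0.002, 0.716, -0.698, -0.002]
contact_force: [-14.7, 0.6, 10.7]
gripper_width: 0.498
```

Emit:
carry_out([
  [[0,0,0,0,-0.05,0,0],[0,0,0,0,-0.05,0,0],[0,0,0,0,-0.05,0,0],[0,0,0,0,-0.05,0,0]],
])

```text
time: 8.33
tool_pos: [0.6233, 0.082, 0.0095]
tool_rot: [-0.001, 0.716, -0.699, 0.001]
contact_force: [-2.7, 1.3, -0.8]
gripper_width: 0.5
```

Emit:
carry_out([
  [[0,0,0,0,-0.04,0,0],[0,0,0,0,-0.03,0,0]],
])

```text
time: 8.5
tool_pos: [0.6239, 0.082, 0.0095]
tool_rot: [0.002, 0.716, -0.698, -0.002]
contact_force: [-12.8, -1.7, 9.9]
gripper_width: 0.499
```

Emit:
carry_out([
  [[0,0,0,0,-0.03,0,0],[0,0,0,0,-0.03,0,0],[0,0,0,0,0,0,0]],
])

```text
time: 8.75
tool_pos: [0.6238, 0.082, 0.0091]
tool_rot: [0.004, 0.716, -0.698, -0.004]
contact_force: [-17.5, -1.1, 12.9]
gripper_width: 0.502
```

Run:
```python
from h import *
look("w8",(.6,.78,-.02,.18),.035)
from plant import grab_frame
g=grab_frame("scene"); c=g["frame"][190:280,230:390]; cv2.imwrite("pics/s8.png",cv2.resize(c,None,fx=5,fy=5,interpolation=2)[:,:,::-1])
```

```text
8.75 [0.6238 0.082  0.0091] [-17.5  -1.1  12.9] [-0.15  2.5  -0.  ]
```

View pics/s8.png

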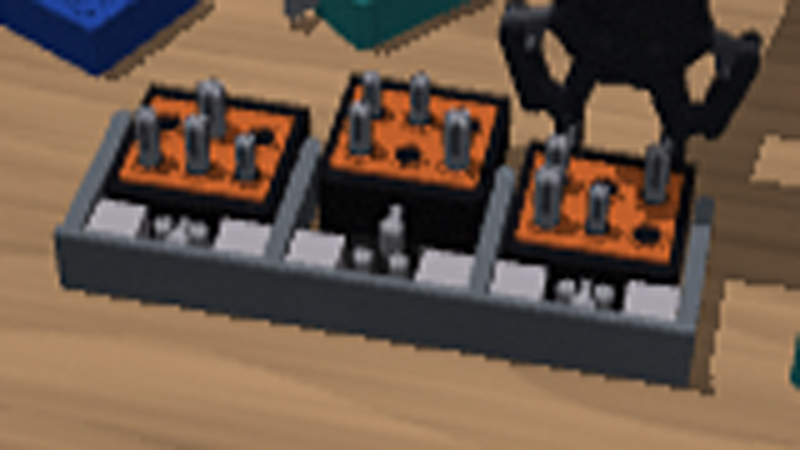

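View pics/w8r.png

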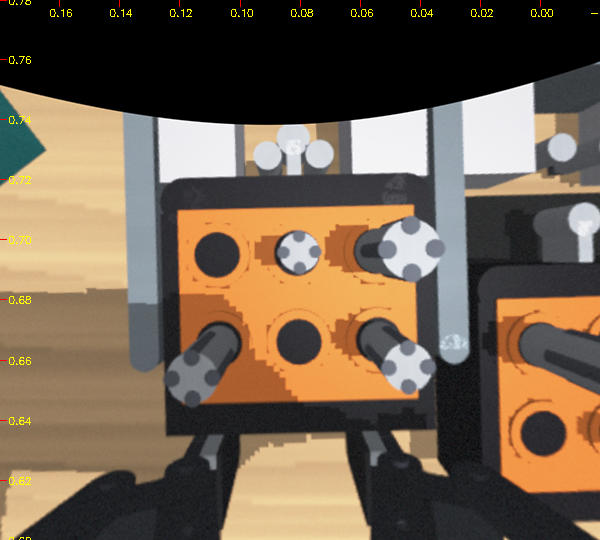

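Emit:
carry_out([
  [[0,0,0,0,-0.04,0,0],[0,0,0,0,-0.04,0,0],[0,0,0,0,0,0,0]],
])

```text
time: 9.1
tool_pos: [0.6237, 0.082, 0.0091]
tool_rot: [0.007, 0.716, -0.698, -0.007]
contact_force: [-29.4, -1.8, 22.4]
gripper_width: 0.503
```

Emit:
carry_out([
  [[0,0,0,0,0.3,0,0],[0,0,0,0,0.6,0,0],[0,0,0,0,0.5,0,0],[0,0,0,0,0,-0.6,0],[0,0,0,0,0,-1,0],[0,0,0,0,0,-1,0],[0,0,0,0,0,-0.6,0],[0,0,0,0,0,0,0]],
])

```text
time: 9.77
tool_pos: [0.5804, 0.0809, 0.1461]
tool_rot: [-0.006, 0.716, -0.699, 0.006]
contact_force: [1.0, -0.8, 0.6]
gripper_width: 0.496
```

Emit:
carry_out([
  [[0,0,0,0.7,0,0,0],[0,0,0,0.7,0,0,0],[0,0,0,0.7,0,0,0],[0,0,0,0.6,0,0,0],[0,0,0,0,0,0,0]],
])

```text
time: 10.18
tool_pos: [0.5781, -0.0309, 0.1371]
tool_rot: [0.0, 0.714, -0.7, 0.001]
contact_force: [0.4, 0.2, 1.2]
gripper_width: 0.5
```

Run:
```python
from h import *
look("w9",(.50,.74,-.18,.14),.036,2400)
```

```text
10.1833 [ 0.5781 -0.0309  0.1371] [0.4 0.2 1.2] [ 0.02 -0.05  0.  ]
```

View pics/w9r.png

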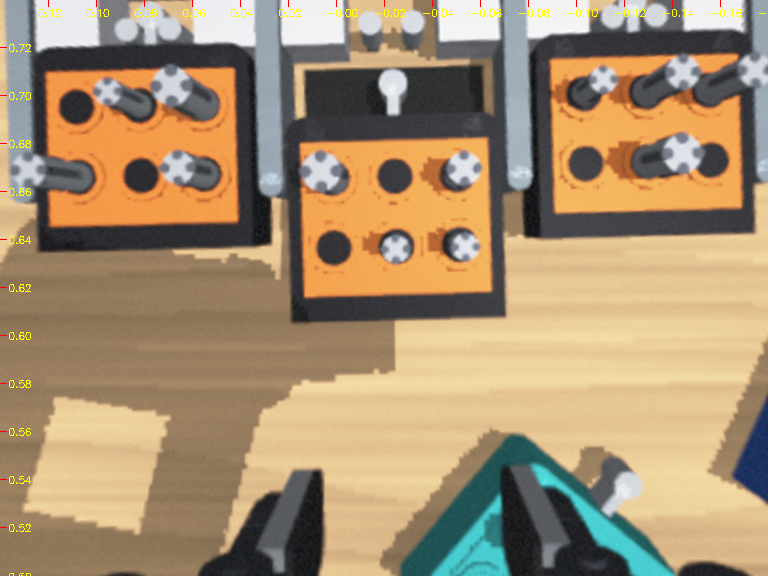

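Emit:
carry_out([
  [[0,0,0,-0.12,-0.12,0,0],[0,0,0,0,0,0.7,0],[0,0,0,0,0,0.9,0],[0,0,0,0,0,0.7,0],[0,0,0,0,0,0.5,0],[0,0,0,0,0,0,0],[0,0,0,0,0,0,0]],
])

```text
time: 10.82
tool_pos: [0.5813, -0.0208, 0.024]
tool_rot: [0.001, 0.716, -0.698, -0.001]
contact_force: [0.6, 0.1, -0.1]
gripper_width: 0.501
```

Run:
```python
from h import *
look("w10",(.55,.74,-.13,.10),.036,2600)
```

```text
10.8167 [ 0.5813 -0.0208  0.024 ] [ 0.6  0.1 -0.1] [-0.02 -0.02 -0.03]
```

View pics/w10.png

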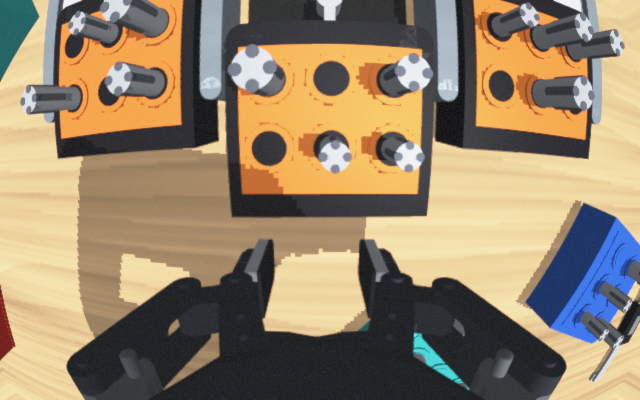

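Emit:
carry_out([
  [[0,0,0,0.13,0,0.2,0],[0,0,0,0,0,0.13,0],[0,0,0,0,-0.1,0,0],[0,0,0,0,-0.1,0,0],[0,0,0,0,-0.1,0,0],[0,0,0,0,-0.1,0,0]],
])

```text
time: 11.37
tool_pos: [0.598, -0.0271, 0.0125]
tool_rot: [0.001, 0.716, -0.699, -0.001]
contact_force: [-5.4, -1.0, 4.1]
gripper_width: 0.499
```

Emit:
carry_out([
  [[0,0,0,0,-0.08,0,0],[0,0,0,0,-0.08,0,0],[0,0,0,0,-0.08,0,0],[0,0,0,0,-0.06,0,0]],
])

```text
time: 11.7
tool_pos: [0.61, -0.0267, 0.0123]
tool_rot: [0.0, 0.716, -0.698, -0.0]
contact_force: [-4.8, -0.4, 2.8]
gripper_width: 0.501
```

Emit:
carry_out([
  [[0,0,0,0,-0.05,0,0],[0,0,0,0,-0.05,0,0],[0,0,0,0,-0.05,0,0],[0,0,0,0,-0.05,0,0],[0,0,0,0,-0.05,0,0]],
])

```text
time: 12.12
tool_pos: [0.6182, -0.0264, 0.0118]
tool_rot: [0.002, 0.716, -0.698, -0.002]
contact_force: [-9.4, 0.1, 6.3]
gripper_width: 0.494
```

Emit:
carry_out([
  [[0,0,0,0,-0.05,0,0],[0,0,0,0,-0.05,0,0],[0,0,0,0,-0.05,0,0],[0,0,0,0,-0.03,0,0]],
])

```text
time: 12.45
tool_pos: [0.627, -0.0263, 0.0121]
tool_rot: [0.001, 0.716, -0.698, -0.001]
contact_force: [-7.8, 0.2, 6.4]
gripper_width: 0.504
```

Emit:
carry_out([
  [[0,0,0,0,-0.03,0,0],[0,0,0,0,-0.03,0,0],[0,0,0,0,0,0,0]],
])

```text
time: 12.7
tool_pos: [0.6269, -0.0263, 0.0121]
tool_rot: [0.003, 0.716, -0.698, -0.003]
contact_force: [-14.5, -0.5, 10.4]
gripper_width: 0.5
```

Emit:
carry_out([
  [[0,0,0,0,-0.05,0,0],[0,0,0,0,-0.05,0,0],[0,0,0,0,-0.04,0,0],[0,0,0,0,0,0,0]],
])

```text
time: 13.03
tool_pos: [0.6268, -0.0263, 0.0115]
tool_rot: [0.008, 0.716, -0.698, -0.009]
contact_force: [-34.9, -2.4, 25.3]
gripper_width: 0.498
```

Emit:
carry_out([
  [[0,0,0,0,0.3,0,0],[0,0,0,0,0.5,0,0],[0,0,0,0,0,-0.3,0],[0,0,0,0,0,-1,0],[0,0,0,0,0,-1,0],[0,0,0,0,0,-1,0],[0,0,0,0,0,-1,0],[0,0,0,0,0,-0.5,0]],
])

```text
time: 13.7
tool_pos: [0.6071, -0.0272, 0.2125]
tool_rot: [-0.004, 0.716, -0.698, 0.005]
contact_force: [1.0, -0.4, 1.4]
gripper_width: 0.501
```

Emit:
carry_out([
  [[0,0,0,0,0,0,0],[0,0,0,0,0,0,0],[0,0,0,0,0,0,0]],
])

```text
time: 13.95
tool_pos: [0.6035, -0.0268, 0.2037]
tool_rot: [-0.0, 0.716, -0.698, -0.0]
contact_force: [-0.2, -0.1, -1.2]
gripper_width: 0.501
```

Run:
```python
from h import *
look("w11",(.58,.78,-.20,.16),.036,2200)
from plant import grab_frame
g=grab_frame("scene"); c=g["frame"][190:280,230:390]; cv2.imwrite("pics/s11.png",cv2.resize(c,None,fx=5,fy=5,interpolation=2)[:,:,::-1])
```

```text
13.95 [ 0.6035 -0.0268  0.2037] [-0.2 -0.1 -1.2] [ 0.03 -0.01 -0.01]
```

View pics/w11r.png

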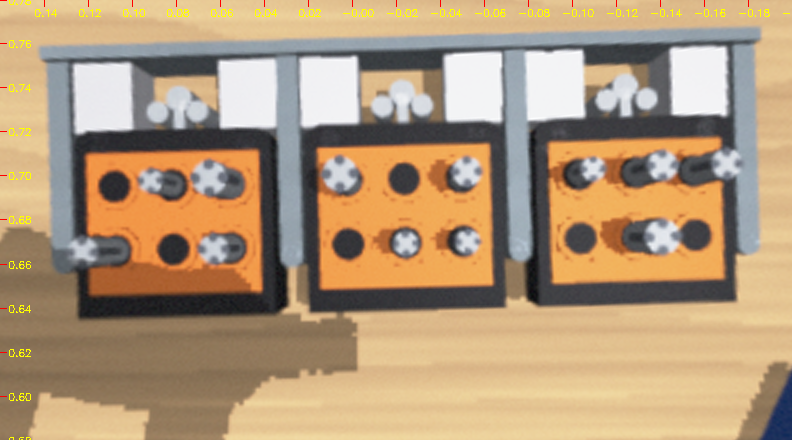

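View pics/s11.png

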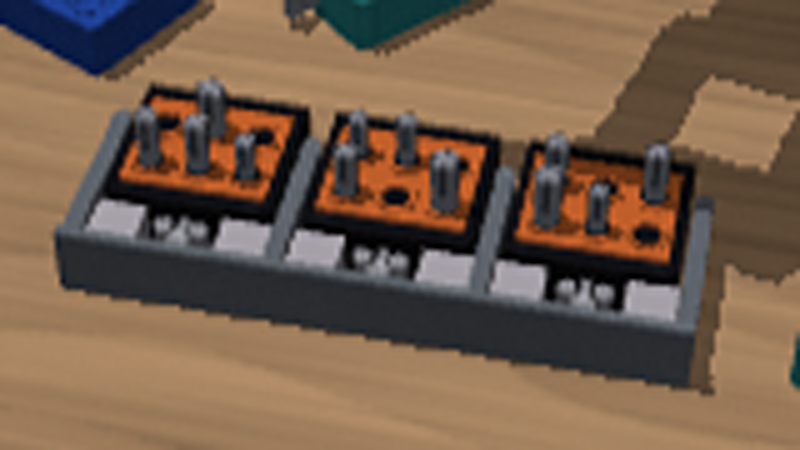

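Run:
```python
from plant import ticket
print(ticket.job_done())
```

```text
the job is handed in; nothing more can be done
None
```

All three cassettes are home in the rack, and I handed the job in after about 14 s of robot time.

- **Loose cassette:** I slid it along the bench with two fingers on its front face into the empty left-hand (+y) bay. It went through the catch and stopped solid; I pressed up to about 29 N and it did not move further.
- **Middle cassette:** This was the one standing out. I pressed it in the same way, up to about 35 N against the stops.
- **Right-hand cassette:** It was already home, so I did not touch it.

In the last pictures, all three fronts lie on one line parallel to the rack and the tongue heads are between or behind the rollers. The rear faces are against the stops and the gripper is clear above.

I planned the paths to keep the gripper off the cutters, caliper, tape roll and bin. I took no last picture of the caliper, tape roll and bin. None of my checks failed. The only disagreement was 1–2 mm between measured and nominal bay widths, which is within the calibration.

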